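# Load frame moulding under the sprung hold-down of a cut-off box

## Robot

A 6-joint arm with a two-finger parallel gripper is mounted at the origin on the work surface. World frame = base frame: x ahead of the robot, y to its left, z up, the work surface at z = 0. Lengths are in m, angles in rad, forces in N, time in s.
With the tool pointing down it reaches from about 0.425 to 0.925 m from the base axis. Payload 12.5 kg.
Tool frame: the origin (TCP) lies between the finger pads; the fingertips stand 14 mm ahead of it and the grasp point (between the pads) lies 5 mm behind it (tcp_to_tips is the distance from the TCP to the fingertips, in m); z points along the fingers, y is the direction in which the jaws open and shut (so a half turn about z gives the same grasp; the last joint's range is limited). The gripper opens to 85 mm and grips with 20 to 120 N. Pads are 22 mm wide; open, the fingers measure 114 mm over their backs; the gripper's body (76 mm by 85 mm) begins 54 mm behind the grasp point. The pads swing forward as they close: fully open they stand 13 mm farther back than shut.
Start: joints at [1.233, 0.491, 1.559, -0, 1.092, -0.106], TCP at [0.144, 0.608, 0.245] pointing down, gripper open.
Joint ranges: [-3.1, 3.1], [-0.84, 2.19], [0.05, 2.79], [-1.13, 4.28], [0.06, 2.93], [-2.69, 2.69]. Speed limits (rad/s): [2.22, 2.22, 2.79, 3.14, 3.14, 3.14].

## Interface

Orientations are given as a unit quaternion [w, x, y, z].
In Python, from workcell import observe, grab_frame, camera_model, close_job, tcp_to_tips gives the robot as it stands.
- The arm moves only by the tool step_arm, never from a script. Its argument "rows" is a list of rows, each a list of 6 numbers: the shift along the tool's x, y, z in mm, then the turn, a rotation vector about the tool's x, y, z in rad. A call has 1 to 10 rows; each row shifts and turns the commanded pose from where the row before left it, along the tool's axes as they then stand; what a row does not reach is not made up. A row lasts 1/10 s, in which the tool goes at most 50 mm and 8.59 degrees, less where a joint would pass 70% of its speed; a pose out of reach is approached as far as the arm can. A call with a gripper value outside its range is refused whole. "hand" is the opening, from 0 (shut) to 1 (fully open), set as the call begins (left out, the last holds). The fingers move at their own pace and stop on an object; "newtons" is the grip in N (left out, the last holds). Time passes only in rows, so rows that do not move let the fingers close. It gives the time, the measured TCP pose, the force and the opening at its end, in the units of the state.
- observe(): the state, without advancing time (a new reading comes with each control period).
- grab_frame(name): name is "scene" or "top" or "wrist"; returns the picture (420x560x3 uint8, red, green, blue); there is no depth.
- camera_model(name): a dict with "K" (3x3 intrinsics, pixels), "extrinsics" (4x4, takes a point from camera to world coordinates); the wrist camera has in their place "tool_from_camera" (4x4, takes a point from camera to tool coordinates, whose origin is the TCP and whose axes are the flange's). Camera axes: x right, y down, z forward; pixel columns grow to the right and rows downward; lengths in m; the calibration is good to about 2 mm. A picture is of the moment at which its call begins: read the wrist's pose just before it. camera_model takes no time and is no camera call.
- close_job(): hands the job in, once; it reports no verdict.
The state is a dict: "t": time; "joint_pos": joint angles; "joint_vel": joint speeds; "effort": joint torques, N m; "position": TCP position; "orientation": TCP orientation; "wrist_force": force on the tool from outside, world axes, zero at the start; "torque": the same for the moment, N m; "opening": opening from 0.0 (shut) to 1.0 (fully open).
Only numpy, scipy, OpenCV 4.12 (cv2) and the standard library are available. Lean on these libraries where they do the work, as an engineer would, in place of code of your own. Each camera call takes 0.05 s, during which the arm holds its last target. There are 200 camera calls.

## Task

Load the long piece of frame moulding for cutting: press the bar behind the fence down with one fingertip to hold the spring-closed hold-down flap open, and with the other fingertip push the moulding along the channel under the flap until its end meets the length stop. Then let go so that the flap comes down on the moulding, and leave everything clear. Only push: do not pick the moulding up, and leave the offcut, cups, glue bottle and saw where they are.

Things in the scene. Friction and masses are not known exactly. Their poses are not given: they have to be found in the camera images.
- cutoff_box: Fixed aluminium cut-off box: bed and fence, 75 x 390 mm. Origin on the table under the bed; x points to the fence, y along it in the push direction, z up. In this frame, mm: bed top z = 16; channel from front lip (inner face x = -39, top z = 26) to fence (front face x = 10, 8 thick, top z = 38); both run y = -240 to 150; saw slot at y = 62. Fingertips can straddle the fence.
- hinge (a point): Point on the flap's hinge axis, at x = 24, y = 0, z = 40 mm of the box frame, same axes; the hinge axis runs along y, just behind the fence. Hinge lugs, 6 mm wide and up to z = 47 mm, stand at y = -231 and 55 mm over x = 10 to 31 mm of the box frame.
- flap (a joint): Angle of the spring-closed hold-down flap, rad: 0 shut and empty, about 0.35 resting level on the moulding, over 0.45 the moulding passes freely, 0.95 limit. One bent dark steel plate: pad arm over the channel, press bar behind the fence. Pressing the bar down anywhere along it raises the arm; 4 to 9 N at 25 to 30 mm from the hinge; let go, it closes itself.
- bar_mid (a point): On top of the press bar, 30 mm from the hinge axis, at y = -100 mm of the box frame; moves with the flap. The bar, 3 mm thick, runs y = -225 to 38 mm and reaches 48 mm behind the hinge. Shut, it rises 0.10 rad away from the hinge (top z = 42 to 46 mm). At flap angle 0.75 it slopes 0.65 rad down: top z = 24 mm at x = 47 mm of the box frame, 18 mm at x = 55 mm.
- flap_edge (a point): Front corner of the flap's pad arm on the side where the moulding enters; moves with the flap. The arm spans y = -5 to 38 mm of the box frame and reaches 50 mm from the hinge over the channel. Shut, its underside is about 18 mm above the bed, so it bars the moulding; pushing the moulding against it does not open it.
- moulding: Loose pale wooden frame moulding, 140 mm long, 45 wide, 32 high, 0.09 to 0.18 kg, lying in the channel (4 mm play) short of the flap. Origin at the centre of its underside; y along its length towards the stop, x to the fence, z up. Tall back (32 mm high, x = -7.5 to 22.5 mm) next to the fence; step 20 mm high on the open side.
- lead_end (a point): Centre of the moulding's leading end face (half-way up, 16 mm above the bed), same axes as the moulding.
- push_end (a point): Centre of the moulding's other end face, 140 mm behind lead_end, same height and axes; this end is pushed.
- stop_face (a point): Centre, 16 mm above the bed, of the stop face that the moulding's end must meet; it looks along the box's -y. The fixed length stop is a dark steel block 44 mm wide, 25 long, 24 high with a black knob (to 40 mm above the bed), clamped in the channel beyond the flap.
- offcut: Bystander: a short piece of the same moulding, 60 mm long, lying on the table behind the fence. Origin under its centre.
- cup_stack: Bystander: nested stack of clear plastic cups, mouth down, 85 mm across, 130 mm high. Origin under its centre.
- glue_bottle: Bystander: red glue bottle, 60 mm across, 150 mm high. Origin under its centre.
- back_saw: Bystander: back saw lying flat on the table behind the fence, 330 mm long, up to 22 mm high. Origin near the middle of the saw, on the table.
There are look-alikes about, which are no part of the job. What is meant by the moulding is not pink or purple, and is the smaller of those in its own colour.

How it is judged:
By the outcome, as a careful person would: the job done as asked, in the order asked, and still so for the second after the job is handed in, with the robot touching nothing.
It also fails if it takes over 40 s, if anything falls off the work surface, if the arm or the gripper's body presses on something with over 40 N, if the wrist force passes 120 N, or if a joint passes its speed limit or range.

## Working session

There is one attempt and no reset: what is moved stays moved. The work goes in short steps, Python scripts to look and compute and a tool call to move; the robot and the scene stay as the last step left them, time stands still between calls to the robot, and variables do not carry over. Pictures are saved under pics/ and viewed, about 8 in all and at most 12, crops included, and the job is handed in when it is done.

Besides the shell and the picture viewer there is one more tool, called after ">>>" as name(argument=value, ...), one argument or row to a line, values as JSON. step_arm: Moves the arm, as the interface text tells. Its arguments: {"type":"object","properties":{"rows":{"type":"array","items":{"type":"array","items":{"type":"number"}}},"hand":{"type":"number"},"newtons":{"type":"number"}},"required":["rows"]}

```bash
mkdir -p pics; ls
python3 - <<'E'
from workcell import *
import cv2,numpy as np
np.set_printoptions(precision=4,suppress=True)
s=observe();print({k:s[k] for k in('t','position','orientation','wrist_force','opening')},tcp_to_tips)
for n in('scene','top'):
    f=grab_frame(n);np.save(f'pics/{n}0.npy',f);cv2.imwrite(f'pics/{n}0.png',cv2.resize(f[:,:,::-1],(800,600),interpolation=cv2.INTER_CUBIC))
    m=camera_model(n);print(n,m['K'],m['extrinsics'])
print(camera_model('wrist'))
E
```

```text
pics
{'t': 0.0, 'position': array([0.1435, 0.6081, 0.2447]), 'orientation': array([-0.0001,  0.1157,  0.9933, -0.0006]), 'wrist_force': array([ 0.4923, -0.6051,  0.4106]), 'opening': 1.004829080451729} 0.014
scene [[511.9906   0.     278.6083]
 [  0.     511.9906 212.6111]
 [  0.       0.       1.    ]] [[ 0.0927  0.8488 -0.5205  1.1212]
 [ 0.9957 -0.0822  0.0433  0.0621]
 [-0.0061 -0.5223 -0.8527  0.9503]
 [ 0.      0.      0.      1.    ]]
top [[408.8266   0.     285.2475]
 [  0.     408.8266 208.1632]
 [  0.       0.       1.    ]] [[-0.0583 -0.9678  0.2449  0.365 ]
 [-0.9983  0.0551 -0.02    0.108 ]
 [ 0.0059 -0.2456 -0.9694  0.8973]
 [ 0.      0.      0.      1.    ]]
{'K': array([[319.7953,   0.    , 277.2111],
       [  0.    , 319.7953, 209.0719],
       [  0.    ,   0.    ,   1.    ]]), 'tool_from_camera': array([[ 0.0015, -0.9622, -0.2725,  0.0679],
       [ 1.    ,  0.0021, -0.0017,  0.0006],
       [ 0.0023, -0.2725,  0.9622, -0.1276],
       [ 0.    ,  0.    ,  0.    ,  1.    ]])}
```

View pics/scene0.png

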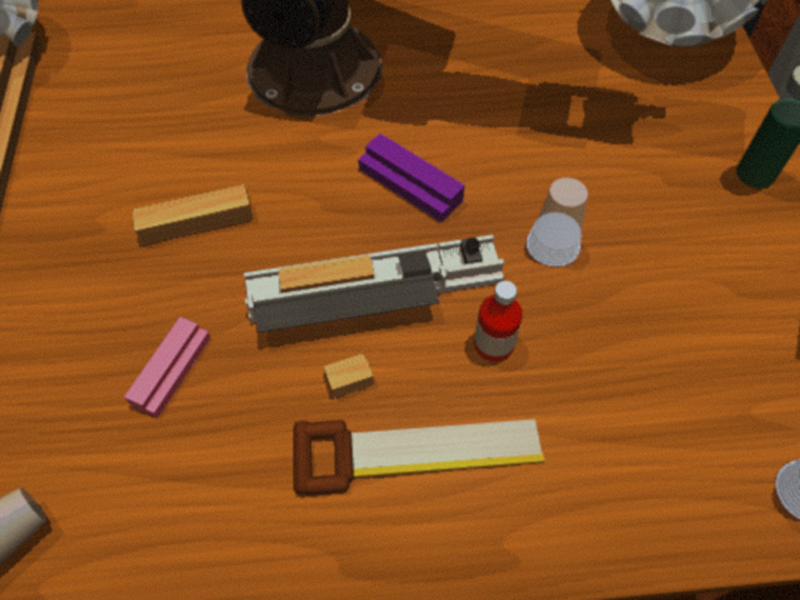

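View pics/top0.png

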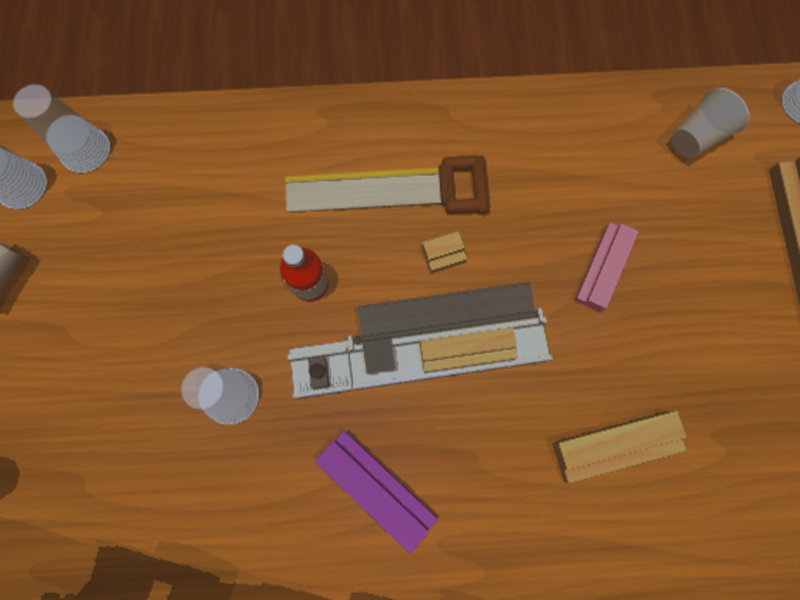

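Both pictures show the box with the fence on its far side. The push direction is roughly world +y, left in the top view. The moulding lies in the channel (top px 420–517, 330–371), with the flap arm at 365–396, the stop at about 318,372 and the bottle at about 310,285. Next I fit the box pose from corners.

```bash
cat > h.py <<'E'
import numpy as np,cv2
from workcell import *
from scipy.optimize import least_squares
np.set_printoptions(precision=4,suppress=True)
def proj(n,P):
    m=camera_model(n);T=np.linalg.inv(m['extrinsics']);c=np.asarray(P)@T[:3,:3].T+T[:3,3];u=c@m['K'].T
    return u[:,:2]/u[:,2:]
def b2w(p,B): # p=(x,y,yaw); B mm box frame
    B=np.asarray(B,float)/1000;c,s=np.cos(p[2]),np.sin(p[2])
    return B@np.array([[c,-s,0],[s,c,0],[0,0,1]]).T+[p[0],p[1],0]
def w2b(p,W):
    c,s=np.cos(p[2]),np.sin(p[2]);d=np.asarray(W)-[p[0],p[1],0]
    return 1000*d@np.array([[c,-s,0],[s,c,0],[0,0,1]])
def ray(n,px,z):
    m=camera_model(n);E=m['extrinsics'];d=E[:3,:3]@np.linalg.inv(m['K'])@[*px,1];o=E[:3,3]
    return o+d*(z-o[2])/d[2]
E
cat > fit.py <<'E'
from h import *
B=[[71.8,38,46],[71.8,-225,46],[-26,38,37],[-26,-5,37],[10,150,38]]
px=np.array([[359,308],[530,283],[367,374],[396,370],[289,353]])*.7
r=least_squares(lambda p:(proj('top',b2w(p,B))-px).ravel(),[.45,.1,0],loss='soft_l1')
p=r.x;print(p,r.fun.reshape(-1,2));np.save('box.npy',p)
w=lambda px,z:w2b(p,ray('top',np.array(px)*.7,z/1000))
for n,q,z in[('m back L',(420,343),48),('m back R',(514,330),48),('m front R',(517,358),36),('m front L',(424,371),36),('stop R top',(331,386),40),('bottle',(312,292),0),('offcut',(446,262),20)]:print(n,w(q,z))
for n in('top','scene'):
    f=np.load(f'pics/{n}0.npy')[:,:,::-1];k=4
    def line(Q,col):
        u=proj(n,b2w(p,Q))*k
        for a,b in zip(u[:-1],u[1:]):cv2.line(g,tuple(map(int,a)),tuple(map(int,b)),col,1,cv2.LINE_AA)
    g=cv2.resize(f,None,fx=k,fy=k,interpolation=cv2.INTER_CUBIC)
    line([[10,-240,38],[10,150,38],[18,150,38],[18,-240,38],[10,-240,38]],(0,255,0))
    line([[-39,-240,26],[-39,150,26]],(0,255,0))
    line([[24,38,42],[71.8,38,46],[71.8,-225,46],[24,-225,42]],(255,255,0))
    for y in range(-240,151,30):line([[-39,y,26],[-45,y,26]],(0,0,255))
    c=proj(n,b2w(p,[[10,-45,30]]))[0]*k
    h=g[int(c[1])-260:int(c[1])+260,max(0,int(c[0])-420):int(c[0])+420]
    cv2.imwrite(f'pics/{n}_ov.png',cv2.resize(h,(800,495)))
    print(n,'crop origin',c-[420,260])
E
python3 fit.py
```

```text
[0.5002 0.1207 0.0849] [[-0.3781 -0.2926]
 [ 0.6383  0.4648]
 [ 0.0475 -0.6438]
 [ 0.0209 -0.7506]
 [-0.2507  4.6388]]
m back L [  5.3865 -45.1232  48.    ]
m back R [   4.8998 -185.8148   48.    ]
m front R [ -35.3089 -184.9231   36.    ]
m front L [-34.7601 -45.4013  36.    ]
stop R top [-37.5707  92.2328  40.    ]
bottle [118.6529 109.9606   0.    ]
offcut [ 131.8148 -106.1975   20.    ]
top crop origin [753.6076 697.7184]
scene crop origin [627.1012 523.6331]
```

View pics/top_ov.png

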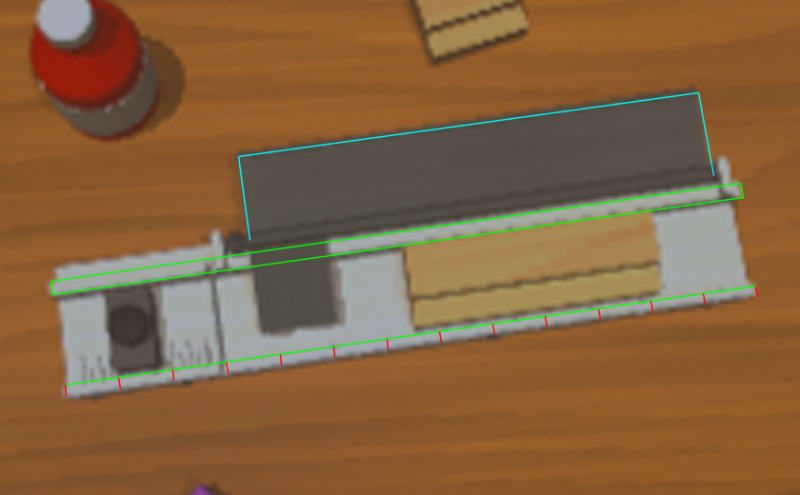

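View pics/scene_ov.png

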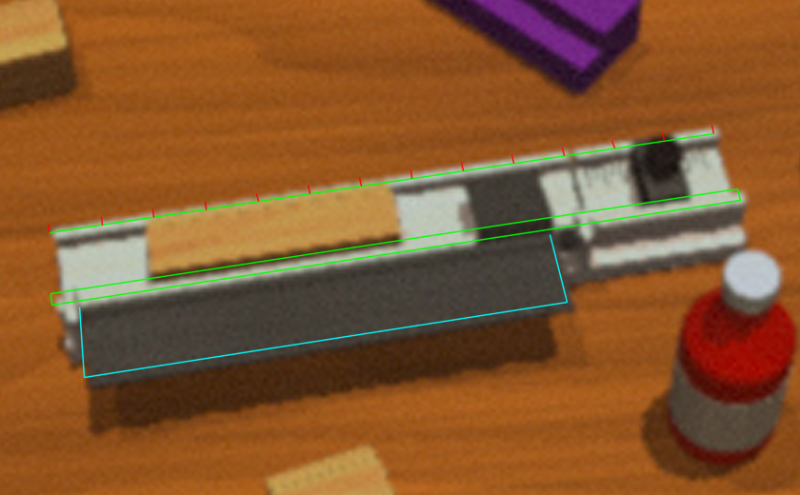

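Scene overlay: the fit sits about 5 px off, with the bar corners really at (92,383) and (573,308). I'll refit using points from both views.

```bash
cat > fit2.py <<'E'
from h import *
O={'top':np.array([753.6,697.7]),'scene':np.array([627.1,523.6])}
obs={'top':[((71.8,38,46),(238,157)),((71.8,-225,46),(699,93)),((18,150,38),(58,268)),((10,-240,38),(742,197)),((-45,150,26),(67,397)),((-45,-240,26),(757,293)),((-26,38,37),(262,335)),((-26,-5,37),(338,325))],
'scene':[((71.8,38,46),(573,308)),((71.8,-225,46),(92,383)),((18,150,38),(743,207)),((-45,150,26),(717,129)),((-45,-240,26),(54,232)),((-26,-5,37),(466,182))]}
to=lambda n,q:(np.array(q)/(800/840)+O[n])/4
def res(p):
    return np.vstack([proj(n,b2w(p,[o[0] for o in v]))-[to(n,o[1]) for o in v] for n,v in obs.items()])
r=least_squares(lambda p:res(p).ravel(),np.load('box.npy'),loss='soft_l1');p=r.x;print(p);print(res(p));np.save('box.npy',p)
for n,q,z in[('top',(403,247),48),('top',(655,210),48),('top',(413,328),36),('top',(660,290),36),('top',(409,297),48),('scene',(150,278),48),('scene',(398,240),48),('top',(160,370),40),('top',(157,290),40),('scene',(637,203),40)]:
    print(n,q,w2b(p,ray(n,to(n,q),z/1000)))
s=observe();print(s['t'],'tool pos in box',w2b(p,s['position']),'base in box',w2b(p,np.zeros(3)))
E
python3 fit2.py
```

```text
[0.5018 0.1214 0.0829]
[[-0.2653 -1.084 ]
 [-0.5642 -0.7713]
 [-2.2849  2.3561]
 [-0.2615 -0.5607]
 [-0.8229 -1.2222]
 [-0.431   0.2718]
 [-0.643  -1.9812]
 [-0.3223 -2.2185]
 [-1.0775 -0.9923]
 [-1.7268 -1.0073]
 [-0.1107 -1.2457]
 [-0.8753 -0.4643]
 [-1.0794 -1.7158]
 [-1.5528 -0.293 ]]
top (403, 247) [  5.528  -46.3717  48.    ]
top (655, 210) [   6.5367 -188.12     48.    ]
top (413, 328) [-38.0462 -45.8516  36.    ]
top (660, 290) [ -36.4078 -185.0991   36.    ]
top (409, 297) [-22.3468 -45.5764  48.    ]
scene (150, 278) [  15.3966 -185.0454   48.    ]
scene (398, 240) [ 15.0291 -47.1466  48.    ]
top (160, 370) [-41.8143  94.5251  40.    ]
top (157, 290) [ 2.0858 91.4158 40.    ]
scene (637, 203) [ 9.1133 90.5483 40.    ]
0.1 tool pos in box [-316.7551  514.6783  244.8099] base in box [-510.111   -79.4616    0.    ]
```

```bash
cat >> h.py <<'E'
from scipy.spatial.transform import Rotation as Ro
def go(x,y,z,say=True):
    p=np.load('box.npy');s=observe();q=s['orientation'];R=Ro.from_quat([*q[1:],q[0]])
    c,sn=np.cos(p[2]),np.sin(p[2]);D=np.array([[-sn,c,0],[c,sn,0],[0,0,-1]]).T
    d=b2w(p,[[x,y,z]])[0]-s['position']
    print('t',s['t'],'box now',w2b(p,s['position']),'shift tool mm',1000*(R.inv().apply(d)),'rot',(R.inv()*Ro.from_matrix(D)).as_rotvec(),'F box',w2b([0,0,p[2]],s['wrist_force'])/1000,'open',s['opening'],'q',s['joint_pos'])
E
python3 -c "
from h import *
go(20,200,245);go(20,-205,245)"
```

```text
t 0.1 box now [-316.7551  514.6783  244.8099] shift tool mm [-417.6211 -194.9847   -0.0483] rot [-0.0009  0.0005  1.2561] F box [-0.144  -0.2102 -0.5751] open 1.0006127708390098 q [ 1.2334  0.4915  1.5594  0.      1.0917 -0.1056]
t 0.1 box now [-316.7551  514.6783  244.8099] shift tool mm [-542.9845 -580.0936    0.3051] rot [-0.0009  0.0005  1.2561] F box [-0.144  -0.2102 -0.5751] open 1.0006127708390098 q [ 1.2334  0.4915  1.5594  0.      1.0917 -0.1056]
```

>>> step_arm(
  rows=[
    [-42,-19.5,0,0,0,0],
    [-42,-19.5,0,0,0,0],
    [-42,-19.5,0,0,0,0],
    [-42,-19.5,0,0,0,0],
    [-42,-19.5,0,0,0,0],
    [-42,-19.5,0,0,0,0],
    [-42,-19.5,0,0,0,0],
    [-42,-19.5,0,0,0,0],
    [-42,-19.5,0,0,0,0],
    [-42,-19.5,0,0,0,0],
  ],
  hand=0.7,
)

```text
t: 1.1
position: [0.5088, 0.3205, 0.2451]
orientation: [-0.0, 0.116, 0.993, -0.0]
wrist_force: [0.3, 0.5, 0.7]
opening: 0.702
```

>>> step_arm(
  rows=[
    [-13,-38,0,0,0,0.14],
    [-8,-40,0,0,0,0.14],
    [-2,-40,0,0,0,0.14],
    [4,-40,0,0,0,0.14],
    [9,-39,0,0,0,0.14],
    [14,-38,0,0,0,0.14],
    [20,-35,0,0,0,0.14],
    [-40,0,0,0,0,0.14],
    [-40,0,0,0,0,0.136],
    [-40,0,0,0,0,0],
  ],
)

```text
t: 2.1
position: [0.3722, 0.0277, 0.2455]
orientation: [0.0, 0.678, 0.735, 0.0]
wrist_force: [0.4, -0.1, 0.4]
opening: 0.702
```

```bash
python3 -c "
from h import *
go(20,-205,160)"
```

```text
t 2.1 box now [-136.9194  -82.6874  245.4784] shift tool mm [-121.8454  157.2025   85.6252] rot [ 0.0009  0.0001 -0.0029] F box [ 0.3634 -0.0868  0.4246] open 0.701569906288672 q [-0.1033  0.1277  2.1234  0.0001  0.8896 -0.1833]
```

>>> step_arm(
  rows=[
    [-24.4,31.4,0,0,0,-0.003],
    [-24.4,31.4,0,0,0,0],
    [-24.4,31.4,16,0,0,0],
    [-24.4,31.4,30,0,0,0],
    [-24.2,31.6,40,0,0,0],
    [0,0,0,0,0,0],
    [0,0,0,0,0,0],
  ],
)

```text
t: 2.8
position: [0.5347, -0.0769, 0.1625]
orientation: [-0.001, 0.676, 0.737, -0.001]
wrist_force: [0.4, -0.8, -0.8]
opening: 0.702
```

```bash
cat > wrist.py <<'E'
import sys
from h import *
p=np.load('box.npy');go(20,-205,100);s=observe();f=grab_frame('wrist')[:,:,::-1]
m=camera_model('wrist');q=s['orientation'];T=np.eye(4);T[:3,:3]=Ro.from_quat([*q[1:],q[0]]).as_matrix();T[:3,3]=s['position']
E=T@m['tool_from_camera'];np.save('E.npy',E);I=np.linalg.inv(E)
g=cv2.resize(f,(800,600),interpolation=cv2.INTER_CUBIC);k=800/560
def line(Q,col):
    c=b2w(p,Q)@I[:3,:3].T+I[:3,3]
    u=c@m['K'].T;u=u[:,:2]/u[:,2:]*k
    for a,b in zip(u[:-1],u[1:]):cv2.line(g,tuple(map(int,a)),tuple(map(int,b)),col,1,cv2.LINE_AA)
line([[10,-100,38],[10,-240,38],[18,-240,38],[18,-100,38]],(0,255,0))
line([[-39,-240,26],[-39,-100,26]],(0,255,0))
line([[24,-225,42],[71.8,-225,46],[71.8,-100,46]],(255,255,0))
line([[-37,-186,36],[-22,-186,36],[-22,-186,48],[8,-186,48],[8,-100,48]],(255,0,255))
cv2.imwrite(sys.argv[1],g)
E
python3 wrist.py pics/w1.png
```

```text
t 2.8 box now [  16.3372 -200.3799  162.5399] shift tool mm [-4.7059  3.8396 62.5229] rot [-0.003  -0.0012  0.0025] F box [ 0.3541 -0.8748 -0.7924] open 0.7016707649781029 q [-0.2652  0.476   1.8554  0.0002  0.8135 -0.3507]
```

View pics/w1.png

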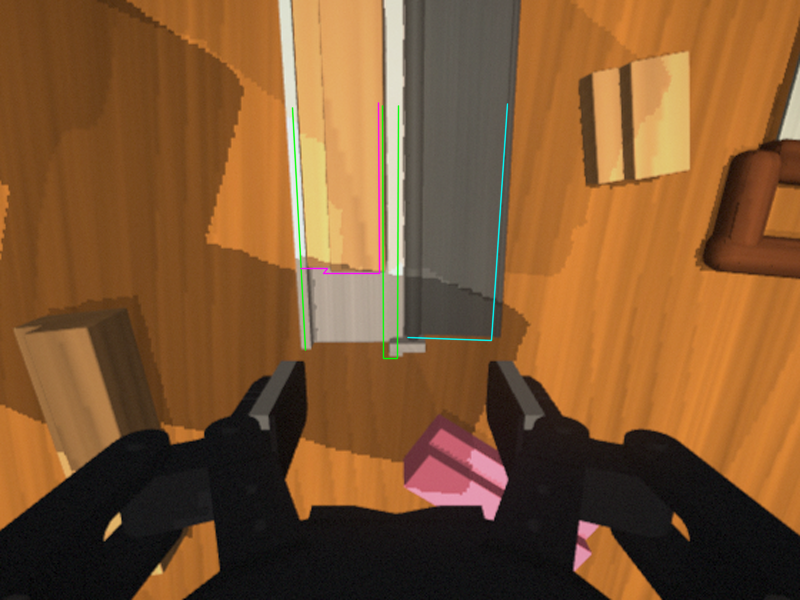

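Wrist view: the overlay matches along y, with the moulding end at row 270 and the bar end at row 337. The box really lies about 3.5 mm further in x (fence 389–404 against 383–398). I'll correct that and go down.

```bash
python3 -c "
from h import *
p=np.load('box.npy');p[:2]+=.0035*np.array([np.cos(p[2]),np.sin(p[2])]);np.save('box.npy',p)
go(21,-205,75)"
```

```text
t 2.85 box now [  12.8262 -200.0228  163.8607] shift tool mm [-5.045   8.2394 88.8508] rot [-0.0009 -0.0005  0.003 ] F box [-0.1992  0.6728  1.6291] open 0.6979781968187898 q [-0.2646  0.4734  1.8557  0.0002  0.8136 -0.3507]
```

>>> step_arm(
  rows=[
    [-2.5,4,20,0,0,0.003],
    [-2.5,4,30,0,0,0],
    [0,0,25,0,0,0],
    [0,0,12,0,0,0],
    [0,0,0,0,0,0],
    [0,0,0,0,0,0],
  ],
)

```text
t: 3.45
position: [0.5438, -0.0809, 0.0783]
orientation: [0.001, 0.677, 0.736, 0.0]
wrist_force: [0.5, -0.5, -0.3]
opening: 0.7
```

```bash
python3 wrist.py pics/w2.png; python3 -c "
from h import *
go(21,-205,60)"
```

```text
t 3.45 box now [  21.6255 -205.1164   78.298 ] shift tool mm [  0.107   -1.5912 -21.7046] rot [0.0016 0.0005 0.0005] F box [ 0.4457 -0.5041 -0.3162] open 0.7001446716405163 q [-0.2679  0.6129  1.8971  0.0002  0.6299 -0.3515]
t 3.5 box now [  21.7943 -205.2567   78.4386] shift tool mm [ 0.2696 -0.8335 18.4367] rot [0.0021 0.0007 0.0004] F box [-0.717   0.3561  0.002 ] open 0.6987929867241366 q [-0.268   0.6128  1.8969  0.0002  0.6297 -0.3515]
```

View pics/w2.png

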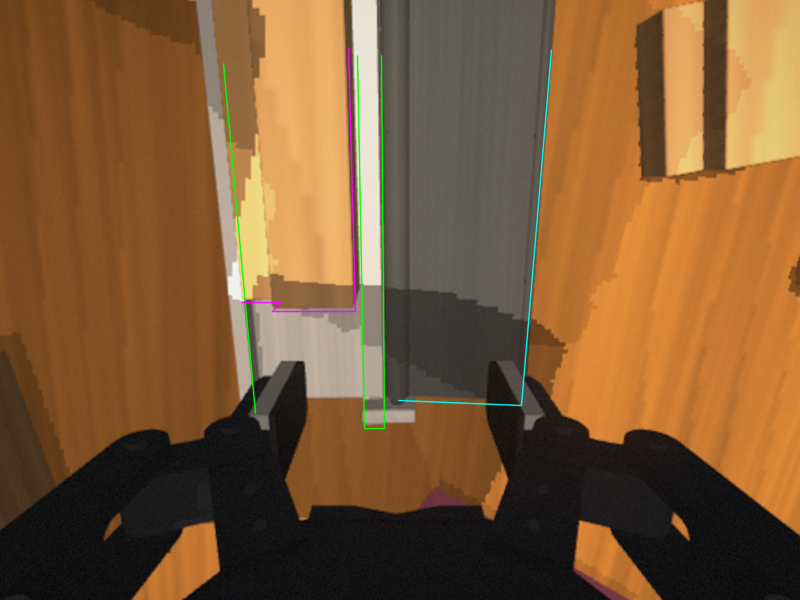

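Close view: the overlay agrees (fence 363–384, bar end row 402, moulding end row about 308 → y ≈ -185), and the fingertips straddle the fence. I'll go down to contact with the bar.

>>> step_arm(
  rows=[
    [0,0,8,0,0,0],
    [0,0,8,0,0,0],
    [0,0,0,0,0,0],
  ],
)

```text
t: 3.8
position: [0.5431, -0.081, 0.06]
orientation: [-0.001, 0.677, 0.736, -0.0]
wrist_force: [-0.4, -0.1, 0.3]
opening: 0.696
```

>>> step_arm(
  rows=[
    [0,0,5,0,0,0],
    [0,0,0,0,0,0],
  ],
)

```text
t: 4.0
position: [0.5433, -0.0811, 0.0553]
orientation: [-0.0, 0.677, 0.736, -0.0]
wrist_force: [0.2, 0.3, 0.0]
opening: 0.699
```

>>> step_arm(
  rows=[
    [0,0,5,0,0,0],
    [0,0,0,0,0,0],
  ],
)

```text
t: 4.2
position: [0.5438, -0.0811, 0.0506]
orientation: [0.0, 0.677, 0.736, 0.0]
wrist_force: [0.2, 0.2, 3.0]
opening: 0.703
```

>>> step_arm(
  rows=[
    [0,0,5,0,0,0],
    [0,0,0,0,0,0],
  ],
)

```text
t: 4.4
position: [0.5437, -0.0812, 0.0455]
orientation: [0.0, 0.677, 0.736, 0.0]
wrist_force: [1.5, 0.0, 3.7]
opening: 0.702
```

>>> step_arm(
  rows=[
    [0,0,5,0,0,0],
    [0,0,5,0,0,0],
    [0,0,0,0,0,0],
  ],
)

```text
t: 4.7
position: [0.5434, -0.0811, 0.0356]
orientation: [-0.0, 0.677, 0.736, -0.0]
wrist_force: [1.0, -0.1, 5.2]
opening: 0.701
```

>>> step_arm(
  rows=[
    [0,0,5,0,0,0],
    [0,0,0,0,0,0],
  ],
)

```text
t: 4.9
position: [0.5437, -0.0812, 0.0309]
orientation: [0.0, 0.677, 0.736, 0.0]
wrist_force: [0.3, -1.2, 5.6]
opening: 0.701
```

Run:
```python
from h import *
go(21,-185-11,30)
p=np.load('box.npy')
f=grab_frame('scene')[:,:,::-1]
c=proj('scene',b2w(p,[[0,-40,30]]))[0]
cv2.imwrite('pics/s1.png',cv2.resize(f[int(c[1])-70:int(c[1])+80,int(c[0])-110:int(c[0])+110],(800,545),interpolation=cv2.INTER_CUBIC))
```

```text
t 4.9 box now [  21.4534 -205.4073   30.8559] shift tool mm [ 9.4074 -0.4529  0.855 ] rot [0.0004 0.0001 0.0001] F box [ 0.1614 -1.2581  5.6037] open 0.7009669400663969 q [-0.2685  0.6926  1.9181  0.0001  0.5306 -0.3515]
```

View pics/s1.png

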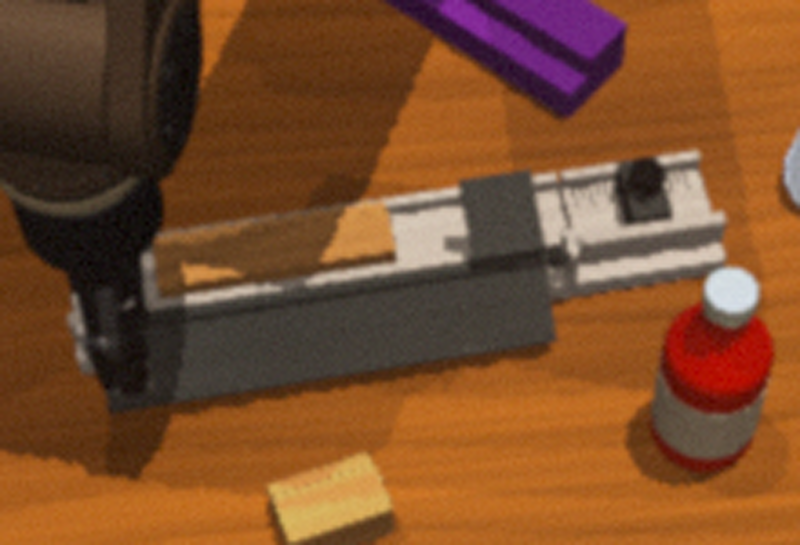

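The flap arm is raised (about px 500,220) and the bar is pressed with about 5.6 N. Now I push.

>>> step_arm(
  rows=[
    [5,0,0,0,0,0],
    [8,0,0,0,0,0],
    [8,0,0,0,0,0],
    [8,0,0,0,0,0],
    [8,0,0,0,0,0],
    [0,0,0,0,0,0],
  ],
)

```text
t: 5.55
position: [0.5408, -0.0433, 0.0311]
orientation: [0.0, 0.677, 0.736, 0.0]
wrist_force: [3.4, 3.4, 3.9]
opening: 0.702
```

>>> step_arm(
  rows=[
    [8,0,0,0,0,0],
    [10,0,0,0,0,0],
    [10,0,0,0,0,0],
    [10,0,0,0,0,0],
    [10,0,0,0,0,0],
    [10,0,0,0,0,0],
    [10,0,0,0,0,0],
    [10,0,0,0,0,0],
    [5,0,0,0,0,0],
  ],
)

```text
t: 6.45
position: [0.5338, 0.0389, 0.0311]
orientation: [0.0, 0.677, 0.736, 0.0]
wrist_force: [3.3, -5.1, 4.5]
opening: 0.701
```

Run:
```python
from h import *
go(21,-48-11,30)
p=np.load('box.npy')
f=grab_frame('scene')[:,:,::-1]
c=proj('scene',b2w(p,[[0,-40,30]]))[0]
cv2.imwrite('pics/s2.png',cv2.resize(f[int(c[1])-70:int(c[1])+80,int(c[0])-110:int(c[0])+110],(800,545),interpolation=cv2.INTER_CUBIC))
```

```text
t 6.45 box now [ 21.5279 -84.9161  31.0627] shift tool mm [25.9166 -0.5159  1.0569] rot [0.0007 0.0002 0.0005] F box [ 2.9195 -5.3159  4.4551] open 0.7012337935889429 q [-0.0507  0.6809  1.9546 -0.0002  0.5053 -0.1339]
```

View pics/s2.png

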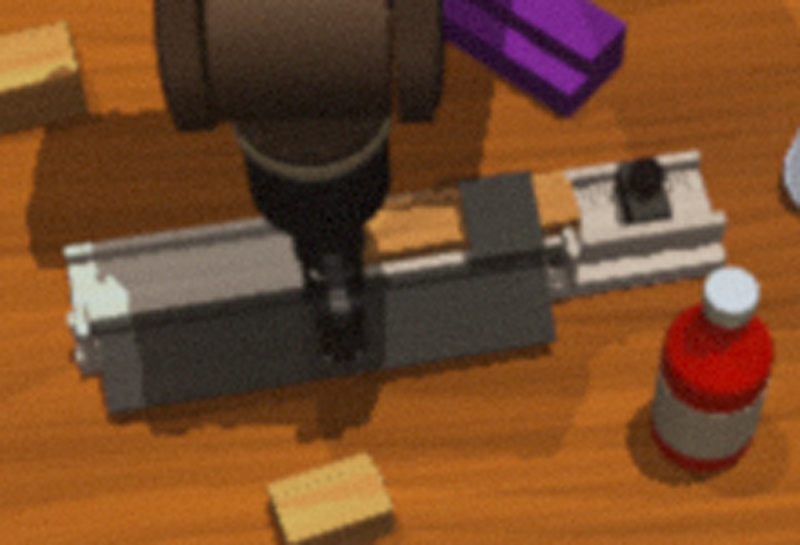

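The moulding has passed under the raised arm, and its lead end (about px 578,200) is roughly 25 mm short of the stop. I'll push on gently until the force jumps.

>>> step_arm(
  rows=[
    [6,0,0,0,0,0],
    [6,0,0,0,0,0],
    [5,0,0,0,0,0],
    [0,0,0,0,0,0],
  ],
)

```text
t: 6.9
position: [0.5322, 0.0556, 0.0309]
orientation: [0.0, 0.677, 0.736, 0.0]
wrist_force: [2.8, 1.6, 3.0]
opening: 0.698
```

>>> step_arm(
  rows=[
    [2,0,0,0,0,0],
    [2,0,0,0,0,0],
  ],
)

```text
t: 7.1
position: [0.5319, 0.0591, 0.0309]
orientation: [0.0, 0.677, 0.736, 0.0]
wrist_force: [2.7, -4.4, 5.0]
opening: 0.7
```

>>> step_arm(
  rows=[
    [1.5,0,0,0,0,0],
    [1,0,0,0,0,0],
  ],
)

```text
t: 7.3
position: [0.5317, 0.0616, 0.0309]
orientation: [0.0, 0.677, 0.736, 0.0]
wrist_force: [4.0, -4.0, 3.8]
opening: 0.698
```

>>> step_arm(
  rows=[
    [1.5,0,0,0,0,0],
    [1,0,0,0,0,0],
  ],
)

```text
t: 7.5
position: [0.5315, 0.0641, 0.0309]
orientation: [0.0, 0.677, 0.736, 0.0]
wrist_force: [4.1, -5.2, 4.5]
opening: 0.701
```

>>> step_arm(
  rows=[
    [1,0,0,0,0,0],
    [1,0,0,0,0,0],
  ],
)

```text
t: 7.7
position: [0.5313, 0.0661, 0.0308]
orientation: [0.0, 0.677, 0.736, -0.0]
wrist_force: [3.1, -4.6, 5.2]
opening: 0.698
```

>>> step_arm(
  rows=[
    [1,0,0,0,0,0],
    [1,0,0,0,0,0],
  ],
)

```text
t: 7.9
position: [0.5311, 0.068, 0.0309]
orientation: [0.0, 0.677, 0.736, 0.0]
wrist_force: [2.9, -4.2, 4.3]
opening: 0.701
```

>>> step_arm(
  rows=[
    [1,0,0,0,0,0],
    [1,0,0,0,0,0],
  ],
)

```text
t: 8.1
position: [0.531, 0.07, 0.0309]
orientation: [0.0, 0.677, 0.736, 0.0]
wrist_force: [3.3, -8.9, 5.1]
opening: 0.699
```

Run:
```python
from h import *
go(21,-59,30)
p=np.load('box.npy')
f=grab_frame('scene')[:,:,::-1]
c=proj('scene',b2w(p,[[0,50,30]]))[0]
cv2.imwrite('pics/s3.png',cv2.resize(f[int(c[1])-50:int(c[1])+50,int(c[0])-70:int(c[0])+70],(800,571),interpolation=cv2.INTER_CUBIC))
```

```text
t 8.1 box now [ 21.3587 -53.6582  30.8698] shift tool mm [-5.3418 -0.3579  0.8703] rot [ 0.0001  0.0001 -0.0002] F box [ 2.504  -9.1641  5.145 ] open 0.6993357721044474 q [ 0.0078  0.6817  1.9533 -0.0002  0.5065 -0.0748]
```

View pics/s3.png

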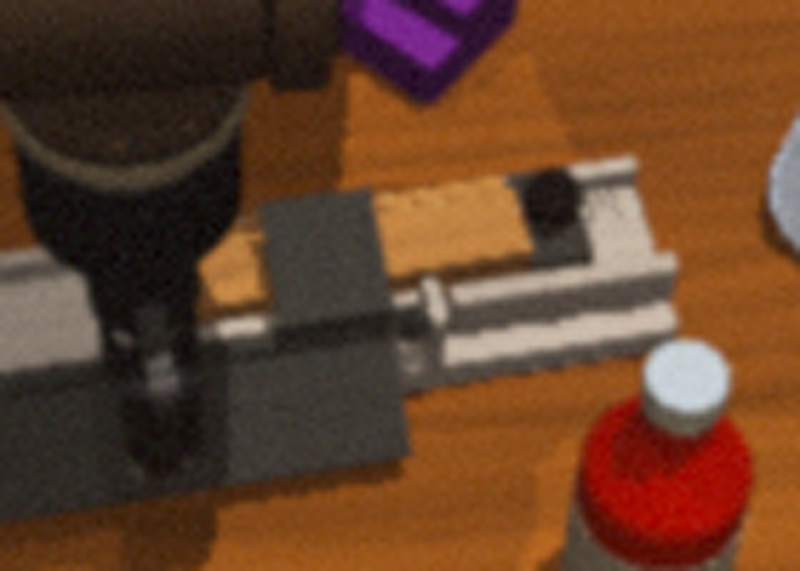

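The force rose to 9 N and the moulding end visibly meets the stop (about px 530,235). A small further push will confirm it.

>>> step_arm(
  rows=[
    [0.7,0,0,0,0,0],
    [0.5,0,0,0,0,0],
  ],
)

```text
t: 8.35
position: [0.531, 0.0703, 0.0309]
orientation: [0.0, 0.677, 0.736, -0.0]
wrist_force: [3.2, -19.0, 4.8]
opening: 0.699
```

Firmly seated: 19 N with no further motion. I'll back off a few mm, then raise slowly so the flap comes down softly.

>>> step_arm(
  rows=[
    [-2,0,0,0,0,0],
    [-3,0,0,0,0,0],
    [-3,0,0,0,0,0],
    [0,0,-4,0,0,0],
    [0,0,-4,0,0,0],
    [0,0,-4,0,0,0],
    [0,0,-5,0,0,0],
    [0,0,-6,0,0,0],
    [0,0,-8,0,0,0],
    [0,0,-15,0,0,0],
  ],
)

```text
t: 9.35
position: [0.5307, 0.0636, 0.0768]
orientation: [-0.001, 0.677, 0.736, -0.001]
wrist_force: [-0.4, -0.2, -0.3]
opening: 0.703
```

>>> step_arm(
  rows=[
    [0,0,-25,0,0,0],
    [0,0,-35,0,0,0],
    [0,0,-35,0,0,0],
    [-35,0,-10,0,0,0],
    [-40,0,0,0,0,0],
    [-40,0,0,0,0,0],
    [-40,0,0,0,0,0],
    [-20,0,0,0,0,0],
    [0,0,0,0,0,0],
    [0,0,0,0,0,0],
  ],
)

```text
t: 10.35
position: [0.5455, -0.1107, 0.182]
orientation: [-0.0, 0.677, 0.736, -0.0]
wrist_force: [-0.4, -0.2, 0.5]
opening: 0.702
```

Run:
```python
from h import *
go(21,-59,30)
p=np.load('box.npy')
out=[]
for n in('scene','top'):
    f=grab_frame(n)[:,:,::-1]
    c=proj(n,b2w(p,[[30,30,30]]))[0]
    out.append(cv2.resize(f[int(c[1])-52:int(c[1])+52,int(c[0])-140:int(c[0])+140],(800,297),interpolation=cv2.INTER_CUBIC))
cv2.imwrite('pics/f.png',np.vstack(out))
```

```text
t 10.35 box now [  20.8919 -234.9201  181.9584] shift tool mm [175.8496   0.0569 152.04  ] rot [-0.0006 -0.0005 -0.0008] F box [-0.4539 -0.139   0.4755] open 0.7016848918491311 q [-0.3189  0.4694  1.7984  0.0003  0.8745 -0.4012]
```

View pics/f.png

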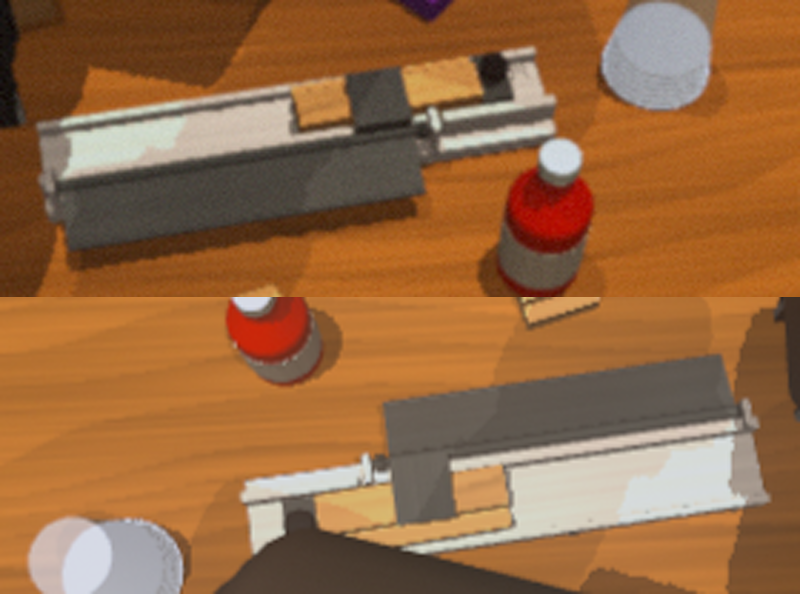

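The flap is down on the moulding, whose end is against the stop (scene px 482,85). The bystanders haven't moved and the robot is clear with zero force, so I'm handing in.

```bash
python3 -c "
from workcell import *
print(close_job())"
```

```text
the job is handed in; nothing more can be done
None
```

The moulding is loaded against the length stop, the flap is down on it, and I handed the job in at about 10.5 s on the robot's clock.

- **Flap:** I straddled the fence with the jaws about 60 mm apart and pressed the bar down with one fingertip at about 5 N. The scene picture showed the flap arm up before I pushed.
- **Push:** With the other fingertip I pushed the moulding about 140 mm under the flap. At the stop the push force rose from about 5 N to 9 N, then 19 N, with almost no further motion.
- **Release:** I backed off 8 mm, raised the hand slowly so the flap closed on the moulding, and moved the arm clear.

**Last checks:** the final scene and top views showed the flap resting on the moulding and the moulding's end at the stop. The offcut and bottle, as far as the crops showed them, and the cups looked unmoved; the saw was outside those views. The wrist force was about zero.

**Disagreements:**
- My first camera fit of the box was about 3.5 mm off in x, and I corrected it from the wrist camera.
- The stop was met about 5 mm beyond where I had estimated it from the pictures.
- One early move in the air went the wrong way because I got a direction wrong; it touched nothing.

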